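Stand the brim pattern up in its stand and lock the keeper

TASK

Put the plywood brim pattern away in its stand: tip it up onto its long straight edge so that it stands on the stand's base, leaning flat against the backboard. Then swing the keeper arm across in front of it by turning its knob clockwise as far as it goes (the knob is stuck at first and needs a short firm twist), and let go. Leave the other things on the bench where they are.

Things in the scene. Friction and masses are not known exactly. Their poses are not given: they have to be found in the camera images.
- stand: Fixed wooden stand. Origin on the bench (z = 0); its x points from its open front to the backboard (roughly to the robot's left), y roughly to the robot, z up. Base block: top 45 mm above the bench, x -45 to +105 mm, y -170 to +110 mm. Keeper post at x +40, y -140 mm: radius 12 mm, with a collar of radius 32 mm at 117 to 133 mm above the bench.
- stand_foot (a point): Foot of the backboard: middle of the line where its front face meets the base's top, 60 mm along the stand's x from its origin, 45 mm above the bench; axes as the stand's. The backboard is 200 mm wide, 105 mm tall, its front face leaning back 5 degrees (0.087 rad) from upright.
- pattern: The brim pattern, a loose plywood board, about 0.2 kg, 15 mm thick; origin at the centre of its underside. It starts flat on the stand's base, its long straight edge 20 to 30 mm in front of the backboard's foot; the opposite edge overhangs the front of the base by 35 to 45 mm (underside 45 mm above the bench), so fingers fit under it.
- pattern_centre (a point): Centre of the brim pattern: 120 mm along its x, 170 mm along its y, 15 mm along its z. The long straight edge is 60 mm out along +x. The -x edge is straight over its middle 100 mm, its corners clipped at 45 degrees (35 mm); a black dot is near it. Put away, its x points down and the centre is about 105 mm above the bench.
- keeper (a joint): Angle of the keeper arm about its post, rad, growing clockwise from above. 0 (start): parked, pointing away from the backboard, 0.17 rad from the stand's -x towards the pattern. 1.40: stop, arm along the stand's +y, some 6 mm clear of the upright pattern. Stiff up to 0.35 rad (about 0.27 N m; springs back if let go), then snaps free (under 0.1 N m) and stays where left.
- keeper_knob (a point): Centre of the keeper's black bar knob, on the post's axis, 191 mm above the bench. The bar is 60 mm long, 14 mm wide, 30 mm high, in line with the arm, and turns with it.
- keeper_tip (a point): Tip of the keeper's steel arm, 98 mm from the post's axis, 142 mm above the bench; the arm is 12 mm wide and 14 mm high, 135 to 149 mm above the bench.
- spray: Bystander: clear plastic bottle with a white cap, 64 mm in diameter, 170 mm tall; origin at the centre of its underside.
- crown_block: Bystander: round wooden hat block, 124 mm in diameter, 105 mm tall; origin at the centre of its underside.
- brush: Bystander: hand brush lying on the bench; origin on its underside.
Mind the look-alikes: they are no part of the job. There is more than one size of the pattern; the job needs the largest.

How it is judged (in metres and radians):
On the way, in this order (a step that is already met when the one before it is completed fails the run):
1. the pattern stands on its straight edge on the base, against the backboard, while the keeper is still parked (angle between pattern_centre's own x axis and vertical above 2.88 rad and x of pattern_centre in the frame of stand between 0.04 and 0.076 m and y of pattern_centre in the frame of stand between -0.035 and 0.035 m and z of pattern_centre in the frame of stand between 0.095 and 0.112 m and value of joint keeper below 0.3 rad), for 0.3 s.
2. the keeper has been broken loose and swung more than half-way (value of joint keeper above 0.7 rad), for 0.05 s.
At the end, for the whole second after the job is handed in: The pattern rests on its straight edge on the base (edge down within 15 degrees) against the backboard: centre 40 to 76 mm ahead of the stand's origin, within 35 mm of its middle, 95 to 112 mm above the bench, at rest; keeper within 0.18 rad of its stop (angle between pattern_centre's own x axis and vertical above 2.88 rad and x of pattern_centre in the frame of stand between 0.04 and 0.076 m and y of pattern_centre in the frame of stand between -0.035 and 0.035 m and z of pattern_centre in the frame of stand between 0.095 and 0.112 m and value of joint keeper above 1.22 rad and linear speed of pattern below 0.02 m/s); the robot touches nothing.
It fails at once if the spray bottle is moved more than 30 mm (distance of spray from where it was at the start of the episode above 0.03 m).
It fails at once if the wooden crown block is moved more than 30 mm (distance of crown_block from where it was at the start of the episode above 0.03 m).
It fails at once if the brush is moved more than 30 mm (distance of brush from where it was at the start of the episode above 0.03 m).
It also fails if it takes over 72 s, if anything falls off the work surface, if the arm or the gripper's body presses on something with over 40 N, if the wrist force passes 120 N, or if a joint passes its speed limit or range.

ROBOT

A 7-joint arm with a two-finger parallel gripper is mounted at the origin on the work surface. World frame = base frame: x ahead of the robot, y to its left, z up, the work surface at z = 0. Lengths are in m, angles in degrees, forces in N, time in s.
With the tool pointing down it reaches from about 0.35 to 0.775 m from the base axis. Payload 3.1 kg.
Tool frame: the origin (TCP) lies on the centre line of the jaws, within the pads' length; the fingertips stand 17 mm ahead of it and the grasp point (between the pads) lies 2 mm behind it (robot.tip_reach is the distance from the TCP to the fingertips, in m); z points along the fingers, y is the line along which they close (so a half turn about z gives the same grasp; the last joint's range is limited). The gripper opens to 85 mm and grips with 20 to 120 N. Pads are 22 mm wide; open, the fingers measure 114 mm over their backs; the gripper's body (76 mm by 85 mm) begins 54 mm behind the grasp point. The pads swing forward as they close: fully open they stand 13 mm farther back than shut.
Start: joints at [-73.321, 17.813, 0.802, 86.603, -0.252, 75.585, -1.558], TCP at [0.18, 0.52, 0.248] pointing down, gripper open.
Joint ranges: [-154.91, 154.91], [-16.99, 109.72], [-72.82, 74.43], [7.12, 147.25], [-82.49, 262.49], [11.32, 116.49], [-174.64, 174.64]. Speed limits (degrees/s): [159.86, 159.86, 180, 180, 180, 180, 180].

INTERFACE

Orientations are given as [roll, pitch, yaw] about the fixed x, y, z axes, in that order (R = Rz(yaw) Ry(pitch) Rx(roll)).
In Python, from station import robot, fingers, vision, workorder, recognise gives the robot as it stands. Calls block until the motion is done:
- robot.move_to(position, orientation): joint-space move of the TCP to a pose.
- robot.line_to(position, orientation=None, velocity=0.15, f_stop=None): straight line of the TCP; orientation=None keeps the orientation; velocity is the mean speed in m/s. With f_stop (N) it stops when the force on the tool has changed by that much, and returns True; else False.
- robot.move_j(angles): joint-space move.
- fingers.gripper_to(opening, force=None): opening from 0.0 (shut) to 1.0 (fully open); force is the grip in N (None keeps the last); returns when the fingers have stopped.
- robot.pause(seconds).
- robot.inverse_kinematics(position, orientation): joint angles nearest the present ones, or None.
- vision.grab_frame(name): name is "scene" or "top" or "wrist"; returns the picture (480x640x3 uint8, red, green, blue); there is no depth.
- vision.calibration(name): a dict with "mtx" (3x3 intrinsics, pixels), "extrinsics" (4x4, takes a point from world to camera coordinates); the wrist camera has in their place "T_tool_cam" (4x4, takes a point from camera to tool coordinates, whose origin is the TCP and whose axes are the flange's). Camera axes: x right, y up, looking along -z (the intrinsics and any distortion apply to the point x, -y, -z); pixel columns grow to the right and rows downward; lengths in m; the calibration is good to about 2 mm. A picture is of the moment at which its call begins: read the wrist's pose just before it. calibration takes no time and is no camera call.
A pose or a line that the arm cannot do raises robot.PlanningError and nothing moves.
- workorder.close_job(): hands the job in; it is judged then, once.
Trained networks look in the newest picture that a camera, given by its name, has taken for a name from the list of things; names that differ only in an ending like _2 or _b are one class to them, and where a whole thing is asked for, a point or a joint stands for the part that bears it (a point fixed in the world has none). Each returns a list of dicts, best first, with "p" (0 to 1); they miss things now and then, are a little off and sometimes report something else, mostly with a low value. They report only what shows in the picture. A call takes as long as a camera call. They do not tell look-alikes from the thing itself.
- recognise(label, camera): "rect" ([centre column, centre row, width, height] in pixels, round what is visible of it).
Readings, each from a call of its own:
- robot.current_time_s(): time.
- robot.current_joint_positions(): joint angles.
- robot.current_dq(): joint speeds.
- robot.current_joint_torque(): joint torques, N m.
- robot.current_tool_pos(): TCP position.
- robot.current_eef_rot(): TCP orientation.
- robot.current_contact_force(): force on the tool from outside, world axes, zero at the start.
- robot.current_torque(): the same for the moment, N m.
- robot.current_finger_gap(): opening from 0.0 (shut) to 1.0 (fully open).
- robot.current_gripper_force(): force on a finger pad.
Only numpy, scipy, OpenCV 4.12 (cv2) and the standard library are available. Lean on these libraries where they do the work, as an engineer would, in place of code of your own. Each camera call takes 0.05 s, during which the arm holds its last target. There are 200 camera calls.

## Working session

There is one attempt and no reset: what is moved stays moved. The work goes in short steps, each a Python script; the robot and the scene stay as the last script left them, time stands still between calls to the robot, and variables do not carry over. Pictures are saved under pics/ and viewed, at most 10 in all, crops included, and the job is handed in when it is done.

```bash
ls; mkdir -p pics; cat > h.py <<'E'
import numpy as np, cv2
from station import robot, fingers, vision, workorder, recognise
def snap(cam,name=None):
    im=vision.grab_frame(cam)
    if name: cv2.imwrite(f'pics/{name}.png',cv2.cvtColor(im,cv2.COLOR_RGB2BGR))
    return im
def ray(cam,uv):
    c=vision.calibration(cam);K=np.array(c['mtx']);E=np.linalg.inv(np.array(c['extrinsics']))
    d=np.linalg.inv(K)@np.array([uv[0],uv[1],1.]);d=np.array([d[0],-d[1],-d[2]])
    return E[:3,3],E[:3,:3]@d
def atz(cam,uv,z):
    o,d=ray(cam,uv);return o+d*(z-o[2])/d[2]
def proj(cam,P):
    c=vision.calibration(cam);p=np.array(c['extrinsics'])@np.append(P,1);q=np.array(c['mtx'])@np.array([p[0],-p[1],-p[2]]);return q[:2]/q[2]
E
python3 - <<'E'
from h import *
for c in ('scene','top'):
    snap(c,c+'0'); print(vision.calibration(c))
    for l in ('pattern','stand','keeper','keeper_knob','keeper_tip','spray','crown_block','brush'):
        print(c,l,[(np.round(r['rect']).tolist(),round(r['p'],2)) for r in recognise(l,c)])
E
```

```text
pics
{'mtx': array([[472.80945078,   0.        , 317.53829299],
       [  0.        , 472.80945078, 245.04959259],
       [  0.        ,   0.        ,   1.        ]]), 'extrinsics': array([[ 0.06437373,  0.9979191 , -0.00367304, -0.03903612],
       [-0.82789125,  0.05545992,  0.55814001,  0.33976344],
       [ 0.55718229, -0.03288868,  0.82973865, -1.52597712],
       [ 0.        ,  0.        ,  0.        ,  1.        ]])}
scene pattern [([305.0, 277.0, 54.0, 64.0], 0.91), ([238.0, 224.0, 51.0, 32.0], 0.87), ([404.0, 279.0, 48.0, 44.0], 0.67)]
scene stand [([338.0, 284.0, 71.0, 133.0], 0.83)]
scene keeper [([331.0, 301.0, 64.0, 29.0], 0.62)]
scene keeper_knob [([332.0, 300.0, 63.0, 26.0], 0.73)]
scene keeper_tip [([330.0, 301.0, 63.0, 24.0], 0.76)]
scene spray [([491.0, 316.0, 41.0, 51.0], 0.61)]
scene crown_block [([155.0, 334.0, 61.0, 56.0], 0.85)]
scene brush [([463.0, 246.0, 63.0, 51.0], 0.66)]
{'mtx': array([[440.31096266,   0.        , 319.88525948],
       [  0.        , 440.31096266, 241.59083719],
       [  0.        ,   0.        ,   1.        ]]), 'extrinsics': array([[-0.00278193, -0.99954158, -0.03014787,  0.02832929],
       [ 0.99478108, -0.0058411 ,  0.10186505, -0.52551955],
       [-0.10199445, -0.02970715,  0.9943413 , -1.17756046],
       [ 0.        ,  0.        ,  0.        ,  1.        ]])}
top pattern [([340.0, 240.0, 51.0, 68.0], 0.92), ([245.0, 245.0, 41.0, 48.0], 0.87), ([406.0, 318.0, 54.0, 40.0], 0.82)]
top stand [([318.0, 226.0, 67.0, 112.0], 0.88)]
top keeper [([317.0, 180.0, 50.0, 14.0], 0.77)]
top keeper_knob [([318.0, 180.0, 52.0, 18.0], 0.83)]
top keeper_tip []
top spray [([340.0, 240.0, 49.0, 63.0], 0.53)]
top crown_block [([474.0, 190.0, 53.0, 52.0], 0.88)]
top brush [([184.0, 277.0, 44.0, 57.0], 0.97)]
```

View pics/top0.png

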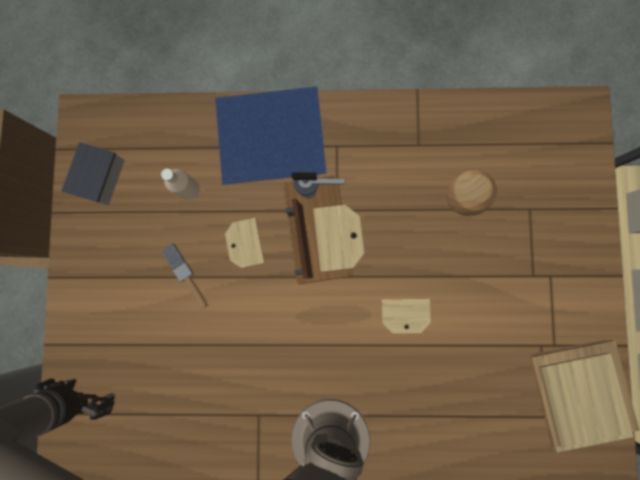

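View pics/scene0.png

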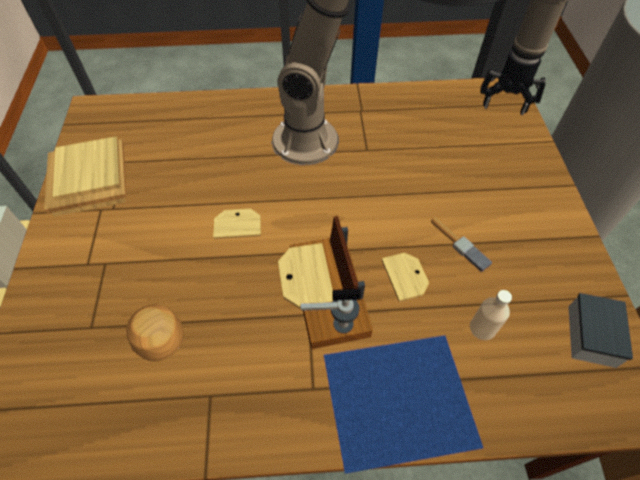

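The images show three pattern look-alikes in the top view: one on the stand (340,240), which is the largest, and two small ones loose on the bench at (245,245) and (406,318). I choose the one on the stand: it lies on the base, is largest, and has its dot at the overhanging edge (354,235). A close wrist look will check that.

```bash
cat >> h.py <<'E'
from scipy.spatial.transform import Rotation as R
def wcam():
    T=np.eye(4);T[:3,3]=robot.current_tool_pos();T[:3,:3]=R.from_euler('xyz',robot.current_eef_rot(),degrees=True).as_matrix()
    return T@np.array(vision.calibration('wrist')['T_tool_cam'])
def watz(Tc,uv,z):
    K=np.array(vision.calibration('wrist')['mtx']);d=np.linalg.inv(K)@np.array([uv[0],uv[1],1.]);d=Tc[:3,:3]@np.array([d[0],-d[1],-d[2]]);o=Tc[:3,3]
    return o+d*(z-o[2])/d[2]
def wproj(Tc,P):
    K=np.array(vision.calibration('wrist')['mtx']);p=np.linalg.inv(Tc)@np.append(P,1);q=K@np.array([p[0],-p[1],-p[2]]);return q[:2]/q[2]
E
python3 - <<'E'
from h import *
print(vision.calibration('wrist'), robot.current_eef_rot())
for n,uv,z in [('pat',(340,240),.06),('dot',(354,235),.06),('knob',(304,176),.206),('brush',(184,277),0),('spray',(170,174),.17),('bb l',(292,205),.15),('bb r',(307,277),.15),('block',(474,190),.1)]:
    print(n,atz('top',uv,z).round(3))
p=atz('top',(340,240),.06)
robot.move_to([p[0]-.06,p[1],.40],[180,0,robot.current_eef_rot()[2]])
Tc=wcam();np.save('Tc1.npy',Tc);snap('wrist','w1')
print(Tc.round(3))
for l in ('pattern','keeper_knob','keeper_tip'): print(l,[(np.round(r['rect']).tolist(),round(r['p'],2)) for r in recognise(l,'wrist')])
E
```

```text
{'mtx': array([[418.00390786,   0.        , 319.13655893],
       [  0.        , 418.00390786, 235.7704611 ],
       [  0.        ,   0.        ,   1.        ]]), 'T_tool_cam': array([[-4.23157637e-04,  9.58859574e-01,  2.83880498e-01,
         7.20571642e-02],
       [ 9.99999744e-01,  2.42104257e-04,  6.72866028e-04,
         3.94781564e-04],
       [ 5.76455356e-04,  2.83880711e-01, -9.58859432e-01,
        -1.25067114e-01],
       [ 0.00000000e+00,  0.00000000e+00,  0.00000000e+00,
         1.00000000e+00]])} [1.79997403e+02 1.45243529e-03 1.60936435e+02]
pat [ 0.526 -0.028  0.06 ]
dot [ 0.539 -0.066  0.06 ]
knob [0.664 0.058 0.206]
brush [0.431 0.408 0.   ]
spray [0.681 0.392 0.17 ]
bb l [0.605 0.091 0.15 ]
bb r [0.426 0.054 0.15 ]
block [ 0.649 -0.373  0.1  ]
[[ 0.325 -0.907 -0.268  0.398]
 [ 0.946  0.311  0.092 -0.003]
 [-0.001 -0.283  0.959  0.525]
 [ 0.     0.     0.     1.   ]]
pattern [([143.0, 114.0, 127.0, 109.0], 0.96), ([346.0, 227.0, 140.0, 162.0], 0.87), ([540.0, 154.0, 107.0, 120.0], 0.78)]
keeper_knob [([413.0, 373.0, 91.0, 57.0], 0.72), ([385.0, 252.0, 203.0, 302.0], 0.6)]
keeper_tip [([415.0, 373.0, 94.0, 52.0], 0.93)]
```

View pics/w1.png

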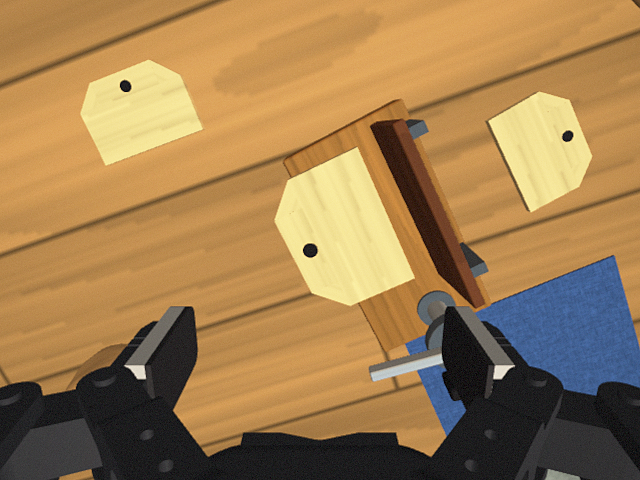

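The wrist picture confirms it: the pattern on the stand has straight-edge corners at (358,148) and (414,278), with its dot at (310,250), and it is the largest. The keeper arm tip is at (372,374), the collar at (436,308). Base corners are at (284,159), (403,99) and (390,352).

```bash
python3 - <<'E'
from h import *
from scipy.optimize import least_squares
Tc=np.load('Tc1.npy')
def fit(pts,g):
    P=np.array([p for p,_ in pts]);U=np.array([u for _,u in pts])
    def w(q): c,s=np.cos(q[2]),np.sin(q[2]);return np.c_[q[0]+c*P[:,0]-s*P[:,1],q[1]+s*P[:,0]+c*P[:,1],P[:,2]]
    f=lambda q:(np.array([wproj(Tc,a) for a in w(q)])-U).ravel()
    r=least_squares(f,g,loss='soft_l1',f_scale=2);return r.x,f(r.x).reshape(-1,2).round(1)
h=.06
pat=[((.06,-.085,h),(358,148)),((.06,.085,h),(414,278)),((-.06,-.05,h),(275,222)),((-.06,.05,h),(313,294)),((-.025,-.085,h),(287,181)),((-.025,.085,h),(352,306))]
for sgn in (1,):
    x,r=fit([((a[0],-a[1],a[2]),u) for a,u in pat],[.52,-.03,1.6]);print('pat',x[:2].round(4),np.degrees(x[2]),r.tolist())
st=[((.105,.11,.045),(403,99)),((-.045,.11,.045),(284,159)),((-.045,-.17,.045),(390,352)),((.04,-.14,.133),(436,308))]
s,r=fit(st,[.52,0,1.6]);print('stand',s[:2].round(4),np.degrees(s[2]),r.tolist())
T=lambda p:(s[0]+np.cos(s[2])*p[0]-np.sin(s[2])*p[1],s[1]+np.sin(s[2])*p[0]+np.cos(s[2])*p[1])
print('post',T((.04,-.14)),'pat in stand',R.from_euler('z',-s[2]).apply([x[0]-s[0],x[1]-s[1],0]).round(4))
# predictions for checks
a=np.pi+.17
for n,p in [('tip',(.04+.098*np.cos(-.17+np.pi),-.14+.098*np.sin(-.17+np.pi),.149)),('bbtop+y',(.06+.0092,.1,.15)),('bbtop-y',(.0692,-.1,.15)),('foot+y',(.06,.1,.045))]:
    q=T(p);print(n,wproj(Tc,(*q,p[2])).round(1), proj('top',(*q,p[2])).round(1),proj('scene',(*q,p[2])).round(1))
E
python3 -c "
import cv2;i=cv2.imread('pics/w1.png')[80:400,250:510];cv2.imwrite('pics/c1.png',cv2.resize(i,None,fx=1.85,fy=1.85,interpolation=2))"
```

```text
pat [ 0.5382 -0.0256] 96.80886380304506 [[-0.7, -0.4], [1.8, 0.2], [-0.5, -0.2], [-0.3, -0.0], [0.9, 0.3], [-0.9, 0.3]]
stand [0.5353 0.002 ] 98.81242146859014 [[0.2, -4.4], [-1.2, 0.5], [-2.5, -0.3], [25.4, 34.4]]
post (np.float64(0.6675269560878878), np.float64(0.0630204745654467)) pat in stand [-0.0278  0.0014  0.    ]
tip [374.  376.3] [342.8 180.4] [303.  304.9]
bbtop+y [393.6 120.8] [306.6 277.2] [334.9 215.1]
bbtop-y [479.2 307.3] [294.3 197.5] [356.1 284.4]
foot+y [370. 123.] [312.3 277.5] [330.5 239.9]
```

View pics/c1.png

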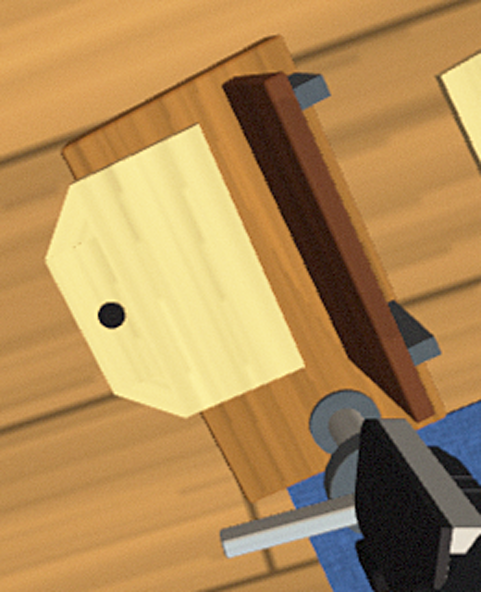

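```bash
cat >> h.py <<'E'
Q=np.array([.5382,-.0256,np.radians(96.81)])   # pattern
def pose(th,d,yaw=None,piv=None,off=0.0075):
    """board at angle th (deg) about its lower straight edge, TCP d metres from that edge up the board, off = along board normal from underside"""
    yaw=Q[2] if yaw is None else yaw
    u=np.array([np.cos(yaw),np.sin(yaw),0]);v=np.array([-np.sin(yaw),np.cos(yaw),0]);k=np.array([0,0,1.])
    piv=np.append(Q[:2],.045)+.06*u if piv is None else piv
    t=np.radians(th);z=np.cos(t)*u-np.sin(t)*k;n=np.sin(t)*u+np.cos(t)*k
    M=np.c_[v,n,z]
    return piv-z*d+n*off, R.from_matrix(M).as_euler('xyz',degrees=True)
E
python3 - <<'E'
from h import *
from scipy.optimize import least_squares
Tc=np.load('Tc1.npy')
st=[((.105,.11,.045),(401.4,100.5)),((-.045,.11,.045),(283.5,161)),((-.045,-.17,.045),(386.8,352)),((.06,.1,.045),(371.6,126)),((.0692,.1,.15),(393,120.5)),((.0692,-.1,.15),(474.5,306))]
P=np.array([p for p,_ in st]);U=np.array([u for _,u in st])
f=lambda q:np.array([wproj(Tc,np.array([q[0],q[1],0])+R.from_euler('z',q[2]).apply(p)) for p in P]).ravel()-U.ravel()
r=least_squares(f,[.535,0,1.7],loss='soft_l1',f_scale=2);print('stand',r.x,np.degrees(r.x[2]),f(r.x).reshape(-1,2).round(1).tolist())
s=r.x;np.save('stand.npy',s)
print(R.from_euler('z',-s[2]).apply(np.append(Q[:2]-s[:2],0)))
for yf in (0,180):
  for th in (0,10,20,30,40,50,60,70,80,90,95):
    p,o=pose(th,.125)
    if yf:o=(R.from_euler('xyz',o,degrees=True)*R.from_euler('z',180,degrees=True)).as_euler('xyz',degrees=True)
    q=robot.inverse_kinematics(p,o);print(yf,th,p.round(3),o.round(0),None if q is None else np.round(q,0))
E
```

```text
stand [5.36271076e-01 7.34228991e-04 1.72172108e+00] 98.6473515338491 [[1.3, -4.4], [-1.3, -0.5], [-0.4, 0.7], [-2.2, -1.7], [-0.1, 2.0], [3.4, 2.8]]
[-0.02632489  0.00205242  0.        ]
0 0 [ 0.546 -0.09   0.052] [  90.    0. -173.] [ 35.  75.   1.  64. -56. 116. 148.]
0 10 [ 0.546 -0.087  0.074] [ 100.    0. -173.] [ 29.  67.  11.  70. -58. 114. 151.]
0 20 [ 0.545 -0.08   0.095] [ 110.    0. -173.] [ 27.  59.  11.  75. -54. 107. 149.]
0 30 [ 0.543 -0.07   0.114] [ 120.    0. -173.] [  8.  57.  41.  80. -64. 113. 156.]
0 40 [ 0.542 -0.056  0.131] [ 130.    0. -173.] [  1.  50.  45.  85. -61. 106. 154.]
0 50 [ 0.54  -0.04   0.146] [ 140.    0. -173.] [ -5.  42.  46.  89. -55.  97. 149.]
0 60 [ 0.538 -0.022  0.157] [ 150.    0. -173.] [-12.  34.  44.  92. -47.  87. 141.]
0 70 [ 0.535 -0.001  0.165] [ 160.    0. -173.] [-20.  28.  43.  95. -38.  78. 131.]
0 80 [0.533 0.02  0.169] [ 170.    0. -173.] [-29.  24.  43.  97. -27.  71. 119.]
0 90 [0.53  0.041 0.17 ] [-180.    0. -173.] [-38.  22.  41.  98. -16.  66. 105.]
0 95 [0.529 0.052 0.169] [-175.    0. -173.] [-42.  22.  41.  98. -10
[... 250 characters left out ...]
74. -48. 103. -35.]
180 30 [ 0.543 -0.07   0.114] [-120.   -0.    7.] [ 13.  54.  32.  80. -60. 109. -26.]
180 40 [ 0.542 -0.056  0.131] [-130.   -0.    7.] [  5.  47.  38.  85. -57. 103. -28.]
180 50 [ 0.54  -0.04   0.146] [-140.    0.    7.] [-16.  54.  70.  89. -67. 111. -23.]
180 60 [ 0.538 -0.022  0.157] [-150.    0.    7.] [-25.  47.  70.  93. -60. 100. -29.]
180 70 [ 0.535 -0.001  0.165] [-160.   -0.    7.] [-34.  40.  70.  95. -52.  89. -37.]
180 80 [0.533 0.02  0.169] [-170.    0.    7.] [-44.  35.  69.  97. -42.  79. -49.]
180 90 [0.53  0.041 0.17 ] [180.   0.   7.] [-52.  30.  65.  98. -29.  70. -63.]
180 95 [0.529 0.052 0.169] [175.  -0.   7.] [-54.  29.  61.  98. -22.  68. -71.]
```

```bash
python3 - <<'E'
from h import *
u=np.array([np.cos(Q[2]),np.sin(Q[2]),0]);k=np.array([0,0,1.])
t=np.radians(30);z=np.cos(t)*u-np.sin(t)*k;n=np.sin(t)*u+np.cos(t)*k
fingers.gripper_to(.47,60)
op=robot.current_finger_gap()*.085;print('op',op,robot.tip_reach)
edge=np.append(Q[:2],0)-.06*u
L=edge+.009*u+.037*k           # lower finger inner tip
tcp=L-.012*z+op/2*n
_,o=pose(30,.127)
robot.move_to(tcp-.09*u+.16*k,o)
robot.line_to(tcp-.09*u)
print(robot.current_contact_force())
snap('scene','s1')
print(robot.line_to(tcp,velocity=.06,f_stop=8),tcp,robot.current_tool_pos(),robot.current_contact_force(),robot.current_time_s())
a=snap('scene');b=snap('top')
c=lambda i,p:cv2.resize(i[int(p[1])-70:int(p[1])+70,int(p[0])-90:int(p[0])+90],(540,420),interpolation=2)[:,:400]
cv2.imwrite('pics/a2.png',cv2.cvtColor(np.hstack([c(a,proj('scene',tcp)),c(b,proj('top',tcp))]),4))
E
```

```text
op 0.04019790721689608 0.017
[ 0.88881596  0.45639005 -0.36283208]
False [ 0.54428809 -0.0765806   0.0604062 ] [ 0.54430929 -0.07712108  0.06025168] [ 0.63194713 -0.61144374 -0.27545375] 8.0833
```

View pics/a2.png

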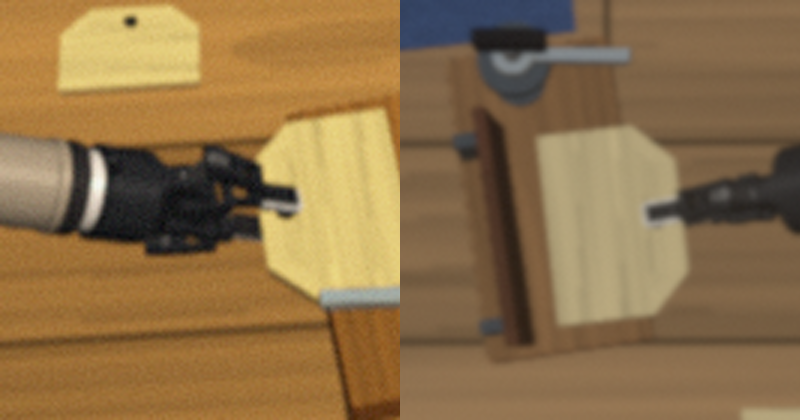

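The fingers straddle the overhanging edge, with the upper finger over the dot and the lower one under the board. Nothing has moved. Next I lift and grip.

```bash
python3 - <<'E'
from h import *
p,o=pose(30,.126)
robot.line_to(p,o,velocity=.05)
print('lift',robot.current_contact_force().__repr__())
fingers.gripper_to(0,60)
print(robot.current_finger_gap()*85,robot.current_gripper_force(),robot.current_contact_force(),p,robot.current_tool_pos())
a=snap('scene');b=snap('top')
c=lambda i,p:cv2.resize(i[int(p[1])-70:int(p[1])+70,int(p[0])-90:int(p[0])+90],(540,420),interpolation=2)[:,:400]
cv2.imwrite('pics/a3.png',cv2.cvtColor(np.hstack([c(a,proj('scene',p)),c(b,proj('top',p))]),4))
E
```

```text
lift array([ 0.56178705, -0.28282875, -0.7737131 ])
13.060387490559165 61.87022566795349 [ 0.65493347 -0.40316815 -0.85734025] [ 0.54357976 -0.07064911  0.11449519] [ 0.5434777  -0.07063856  0.11437126]
```

View pics/a3.png

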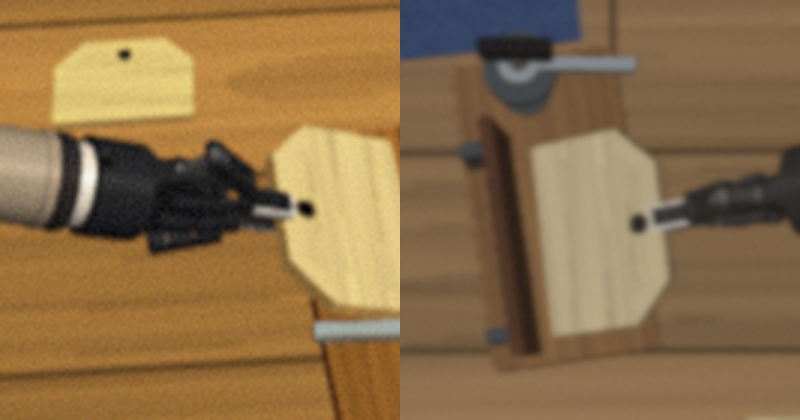

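Gripped, with the board tilted 30° and aligned to the pads (gap about 13 mm). The dot at (305,210) is just clear of the fingertips. Now I rotate it up and place it.

```bash
cat >> h.py <<'E'
s=np.load('stand.npy')
def S(x,y,z): return np.array([s[0],s[1],0])+R.from_euler('z',s[2]).apply([x,y,z])
E
python3 - <<'E'
from h import *
y0=.0021
for th in range(35,96,10):
    f=min(1,(th-30)/50)
    p,o=pose(th,.126,yaw=Q[2]+f*(s[2]-Q[2]),piv=S(.0335-.002*f,y0,.045+.006*min(1,(th-30)/15)))
    robot.line_to(p,o,velocity=.08)
p,o=pose(95,.126,yaw=s[2],piv=S(.0435,y0,.0525))
print(robot.line_to(p,o,velocity=.04,f_stop=10),robot.current_contact_force())
p,o=pose(95,.126,yaw=s[2],piv=S(.0435,y0,.043))
print(robot.line_to(p,o,velocity=.02,f_stop=4),p,robot.current_tool_pos(),robot.current_contact_force(),robot.current_finger_gap(),robot.current_time_s())
a=snap('scene');b=snap('top')
c=lambda i,p:cv2.resize(i[int(p[1])-70:int(p[1])+70,int(p[0])-90:int(p[0])+90],(540,420),interpolation=2)[:,:400]
cv2.imwrite('pics/a4.png',cv2.cvtColor(np.hstack([c(a,proj('scene',p)),c(b,proj('top',p))]),4))
E
```

```text
False [ 0.43343185  0.13170235 -2.11201835]
True [0.52488015 0.06166732 0.16786686] [0.52634049 0.06089137 0.17327202] [ 1.77180412 -0.62921755  2.56748421] 0.15070172976211593 13.5333
```

View pics/a4.png

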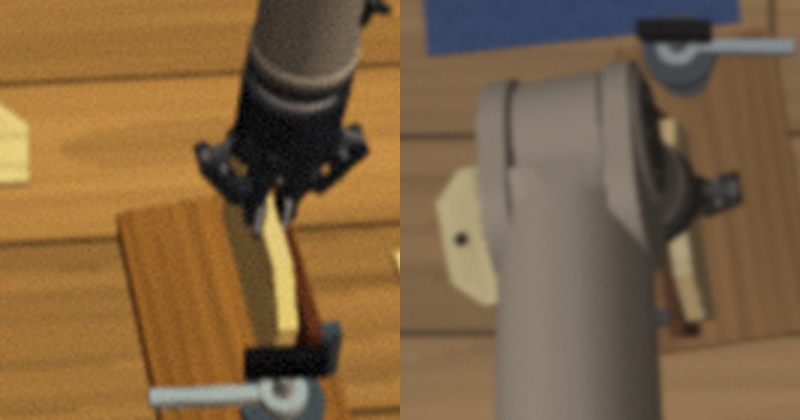

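The board stands upright on the base just in front of the backboard, and the keeper is still parked. I push it gently back until it touches, release it, and retreat upward.

```bash
python3 - <<'E'
from h import *
u=S(1,0,0)-S(0,0,0)
p=np.array(robot.current_tool_pos())
print(robot.line_to(p+.012*u,velocity=.02,f_stop=4),np.dot(robot.current_tool_pos()-p,u),robot.current_contact_force())
fingers.gripper_to(.42,20)
robot.pause(.2);print(robot.current_contact_force())
p=np.array(robot.current_tool_pos())
robot.line_to(p+[0,0,.14],velocity=.12)
print(robot.current_time_s())
robot.move_to(S(-.10,.0,.36),[180,0,np.degrees(s[2])+90])
Tc=wcam();np.save('Tc2.npy',Tc);snap('wrist','w2');print(Tc.round(2).tolist())
for n,p in [('post',(.04,-.14,.191)),('bt+',(.0692,.1,.15)),('bt-',(.0692,-.1,.15)),('foot',(.06,.1,.045)),('edge',(.045,.087,.045)),('top',(.055,.052,.165)),('top-',(.055,-.048,.165)),('tip',(.04-.098*np.cos(.17),-.14+.098*np.sin(.17),.149))]: print(n,wproj(Tc,S(*p)).round(0))
E
```

```text
True 0.0005746897813023058 [-1.11279073 -0.58309324  2.01613851]
[0.33799904 0.0011586  0.04919591]
15.8083
[[-0.15, -0.95, -0.28, 0.48], [0.99, -0.14, -0.04, -0.11], [0.0, -0.28, 0.96, 0.48], [0.0, 0.0, 0.0, 1.0]]
post [490. 383.]
bt+ [544.  73.]
bt- [510. 315.]
foot [480.  83.]
edge [464.  97.]
top [526. 140.]
top- [509. 266.]
tip [367. 338.]
```

View pics/w2.png

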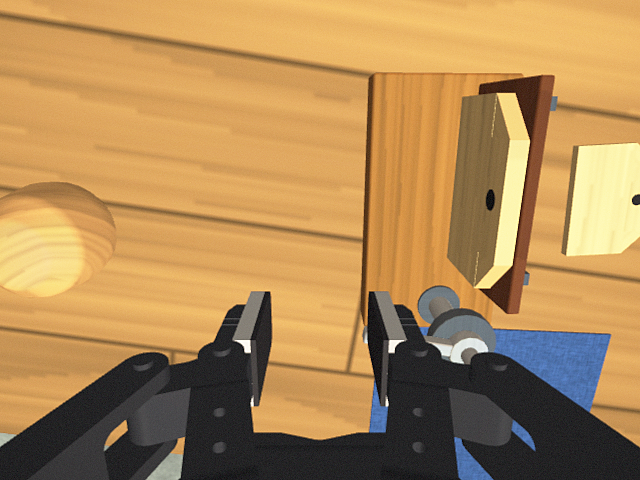

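Seen from above, the board leans against the backboard. Its bottom front edge runs from (463,95) to (449,255), where the first end was predicted at (464,97), and the keeper is still parked. Next I take one look at the knob.

```bash
python3 - <<'E'
from h import *
Tc=np.load('Tc2.npy')
for p,n in [((.045,-.083,.045),'449,255'),((.038,.004,.0),'')]: print(n,wproj(Tc,S(*p)).round(0))
K=S(.04,-.14,.191);print('knob',K)
b=np.degrees(s[2])+170.26-360
print('bar yaw',b)
fingers.gripper_to(.5,40)
for y in (b,b+180):
    for d in (0,-10,-40,-80.2,-84):
        q=robot.inverse_kinematics(K,[180,0,y+d]);print(round(y),d,None if q is None else np.round(q,1))
y=b+180
robot.move_to(K+[0,-.13,.17],[180,0,y])
Tc=wcam();np.save('Tc3.npy',Tc);snap('wrist','w3');print(robot.current_joint_positions())
d=np.array([np.cos(np.radians(b)),np.sin(np.radians(b)),0])
for n,p in [('knobtop',K+[0,0,.015]),('e1',K+[0,0,.015]+.03*d),('e2',K+[0,0,.015]-.03*d),('tip',K+.098*d+[0,0,-.042])]:print(n,wproj(Tc,p).round(0))
E
```

```text
449,255 [449. 257.]
 [438. 174.]
knob [0.66866552 0.06132887 0.191     ]
bar yaw -91.09264846615088
-91 0 [  4.9  35.7 -20.2  69.4  11.9  76.9 164.4]
-91 -10 [-13.   34.3  10.8  70.3  -6.3  75.9 166.4]
-91 -40 [-15.7  34.6  15.5  70.5  -9.   76.1 138.2]
-91 -80.2 [-19.1  35.2  21.4  70.6 -12.5  76.4 100.4]
-91 -84 [-19.4  35.2  22.   70.6 -12.8  76.5  96.8]
89 0 [-28.7  38.2  39.3  71.1 -23.6  78.5   7.9]
89 -10 [-29.7  38.7  41.3  71.2 -24.9  78.9  -1.2]
89 -40 [-32.4  40.3  47.1  71.3 -28.8  80.1 -28.7]
89 -80.2 [-35.8  43.1  55.3  71.4 -34.5  82.1 -65.3]
89 -84 [-39.   46.9  64.3  71.6 -41.3  85.2 -65. ]
[-14.54578234  36.7386674   43.3683803   49.45297757 -24.74232592
 100.9747389   16.47345767]
knobtop [315.  12.]
e1 [315.  66.]
e2 [315. -45.]
tip [316. 164.]
```

View pics/w3.png

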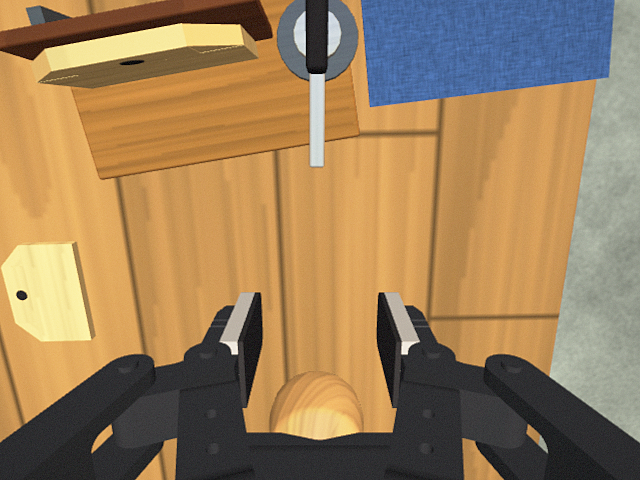

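The knob bar is centred at column 316, with its near end at (316,72) and the arm tip at (317,166). The predicted tip was (316,164), so the model holds. Now I grip and twist.

```bash
python3 - <<'E'
from h import *
K=S(.04,-.14,.196);b=np.degrees(s[2])+170.26-180
robot.move_to(K+[0,0,.08],[180,0,b])
print(robot.line_to(K,velocity=.1,f_stop=8))
fingers.gripper_to(0,100)
print(robot.current_finger_gap()*85,robot.current_gripper_force(),robot.current_contact_force(),robot.current_tool_pos())
q0=np.array(robot.current_joint_positions());print(q0)
for d in (30,55,75,80,83):
    q=q0.copy();q[6]-=d;robot.move_j(q)
    print(d,np.round(robot.current_torque(),2),np.round(robot.current_contact_force(),1),robot.current_joint_positions()[6]-q0[6])
    if d>=80 and abs(robot.current_torque()[2])>.5: break
print(robot.current_eef_rot(),robot.current_time_s())
E
```

```text
False
12.104530338287828 98.60066056251526 [0.39091198 0.73160382 3.86393085] [0.6693008  0.06125914 0.19712325]
[-29.94112803  38.66815231  42.05845332  70.64834612 -25.20805947
  79.56969887   8.93211405]
30 [-0.12 -0.92 -0.18] [ 5.4  0.8 -0.6] -29.89873096528128
55 [-0.19 -1.16 -0.05] [ 7.9 -2.5 -2.5] -54.88547889421832
75 [-0.4  -1.42 -0.  ] [ 8.  -3.5 -3.4] -74.8869189758893
80 [-0.45 -1.42 -0.1 ] [ 8.6 -3.  -2.5] -79.89119615317446
83 [-0.78 -1.39  1.78] [ 8.2 -4.2 -3. ] -82.60433825788104
[179.66609483  -0.39449584   6.30018085] 22.3417
```

```bash
python3 - <<'E'
from h import *
q=np.array(robot.current_joint_positions());q[6]+=1.5;robot.move_j(q)
fingers.gripper_to(.45,20);robot.pause(.2)
p=np.array(robot.current_tool_pos());robot.line_to(p+[0,0,.15],velocity=.12)
u=S(1,0,0)-S(0,0,0)
robot.move_to(S(-.10,.0,.36),[180,0,np.degrees(s[2])+90])
Tc=wcam();snap('wrist','w4');print(robot.current_contact_force(),robot.current_time_s())
print('tip',wproj(Tc,S(.04,-.042,.149)).round(0),'edge',wproj(Tc,S(.045,.087,.045)).round(0),wproj(Tc,S(.045,-.083,.045)).round(0),'post149',wproj(Tc,S(.04,-.14,.149)).round(0))
E
```

```text
[ 1.20158235  0.5183512  -0.20850445] 27.0333
tip [484. 252.] edge [464.  96.] [449. 257.] post149 [473. 354.]
```

View pics/w4.png

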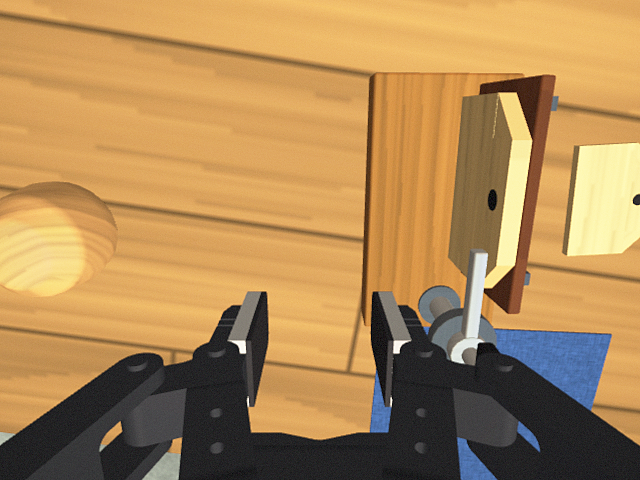

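The keeper arm lies in front of the pattern. Its tip is at (478,251), against (484,252) predicted for the stop, so it is within about 0.06 rad. The pattern hasn't moved, so I hand in the job.

```bash
python3 -c "
from h import *
print(workorder.close_job())"
```

```text
the job is handed in; nothing more can be done
None
```

I stood the largest pattern on its straight edge against the backboard, turned the keeper to its stop (about 0.06 rad short in the last picture), let go and handed the job in at about 27 s; no verdict was returned.

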